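Find the loose-capped glue bottle and set it aside

ROBOT

A 6-joint arm with a two-finger parallel gripper is mounted at the origin on the work surface. World frame = base frame: x ahead of the robot, y to its left, z up, the work surface at z = 0. Lengths are in m, angles in rad, forces in N, time in s.
With the tool pointing down it reaches from about 0.325 to 0.775 m from the base axis. Payload 5.5 kg.
Tool frame: the origin (TCP) lies at the very end of the fingers, on their centre line; the grasp point (between the pads) lies 19 mm behind it; z points along the fingers, y is the direction in which the jaws open and shut (so a half turn about z gives the same grasp; the last joint's range is limited). The gripper opens to 85 mm and grips with 20 to 120 N. Pads are 22 mm wide; open, the fingers measure 114 mm over their backs; the gripper's body (76 mm by 85 mm) begins 54 mm behind the grasp point. The pads swing forward as they close: fully open they stand 13 mm farther back than shut.
Start: joints at [1.133, 0.091, 1.231, -0, 1.82, -0.057], TCP at [0.223, 0.557, 0.231] pointing down, gripper open.
Joint ranges: [-2.87, 2.87], [-0.86, 2.18], [0.17, 2.46], [-1.51, 4.65], [0.06, 2.69], [-2.65, 2.65]. Speed limits (rad/s): [2.57, 2.57, 3.01, 3.14, 3.14, 3.14].

INTERFACE

Orientations are given as a unit quaternion [x, y, z, w].
In Python, from bench import readout, viewer, order gives the robot as it stands.
- The arm moves only by the tool servo_tool, never from a script. Its argument "rows" is a list of rows, each a list of 3 entries, a list of its own where there are three numbers: the shift along the world's x, y, z in mm, then the turn about the world's z in degrees, then the finger opening in mm, from 0 to 85.4. In form: [[[tx, ty, tz], twist, fingers], ...]. A call has 1 to 8 rows; each row shifts and turns the commanded pose from where the row before left it; what a row does not reach is not made up. A row lasts 1/12 s, in which the tool goes at most 41.7 mm and 7.16 degrees, less where a joint would pass 70% of its speed; a pose out of reach is approached as far as the arm can. A call with a gripper value outside its range is refused whole. The fingers move at their own pace and stop on an object; "squeeze" is the grip in N (left out, the last holds). Time passes only in rows, so rows that do not move let the fingers close. It gives the time, the measured TCP pose, the force and the opening at its end, in the units of the state.
- readout.get_obs(): the state, without advancing time (a new reading comes with each control period).
- viewer.grab_frame(name): name is "side" or "top"; returns a dict with "color" (384x512x3 uint8, blue, green, red), "depth" (384x512 float32, m along the optical axis (not along the pixel's ray), 0 where there is no reading), "fov_y" (degrees; the focal length in pixels is half the picture's height over the tangent of half this angle, whatever the lens; pixels are square), "cx", "cy" (the principal point, pixels), "k1" (the pictures are not rectified: a ray, as slopes to the right and down, at radius r is drawn at 1 + k1 r^2 times it, then the intrinsics apply), "world_to_cam" (4x4, takes a point from world to camera coordinates). Camera axes: x right, y up, looking along -z (the intrinsics and any distortion apply to the point x, -y, -z); pixel columns grow to the right and rows downward; lengths in m; the calibration is good to about 2 mm. A picture is of the moment at which its call begins.
- order.sign_off(): hands the job in, once; it reports no verdict.
The state is a dict: "t": time; "joints": joint angles; "qd": joint speeds; "joint_efforts": joint torques, N m; "tool_pos": TCP position; "eef_rot": TCP orientation; "ft_force": force on the tool from outside, world axes, zero at the start; "moment": the same for the moment, N m; "gripper_width": finger opening in m.
Only numpy, scipy, OpenCV 4.12 (cv2) and the standard library are available. Lean on these libraries where they do the work, as an engineer would, in place of code of your own. Each camera call takes 0.05 s, during which the arm holds its last target.

TASK

One of the two square white glue bottles in the wooden rack has a loose screw cap, the other is screwed tight. Where they stand, try to unscrew the caps by an eighth of a turn (anticlockwise seen from above) until you find the one that turns, and do not screw it back; then lift that bottle out, by its cap if you like, and lower it gently until it stands upright in the empty part of the shallow tray. Leave the tight bottle standing in its pocket of the rack.

Things in the scene. Friction and masses are not known exactly. Their poses are not given: they have to be found in the camera images.
- bottle_a_cap (a point): centre of the red screw cap of glue bottle A: on the bottle's axis, half-way up the cap, 122 mm above the bottle's underside. Fixed to the bottle (it does not turn with the cap); z up along the axis, x and y square to the body's sides. The cap stays on the bottle when turned, so the bottle can be carried by its cap.
- bottle_a: glue bottle A, origin at the centre of its underside, z up, 0.25 to 0.5 kg. White square body 54 x 54 mm, 85 mm high; then shoulder and 34 mm round neck, bare from 95 to 107 mm above the underside; then a red round cap, 44 mm diameter, 30 mm high (to 137 mm), with a 3 mm high white rib across its top that shows how far it is turned. Just one of A and B is loose; only twisting tells which.
- cap_a (a joint): turn of bottle A's cap relative to its bottle, rad, growing as it is unscrewed (anticlockwise from above); starts within 0.1 of 0. A loose cap turns easily (about 0.03 N m) and can go to 3, never coming off; a tight one does not turn: the fingers slip round it.
- bottle_b_cap (a point): the same point of glue bottle B, which looks and measures just like A.
- bottle_b: glue bottle B, just like A; origin at the centre of its underside, z up, 0.25 to 0.5 kg.
- cap_b (a joint): turn of bottle B's cap, as for bottle A.
- rack: fixed wooden rack, 86 mm (x) by 240 mm (y), 35 mm high; origin at the centre of its underside, on the table. Its two square pockets, 60 mm wide and 25 mm deep (floor 10 mm above the table), lie 75 mm to either side of its middle along y. Bottles A and B start upright in them, in either order; the pockets keep them from turning more than a few degrees.
- tray_free (a point): middle of the empty part of a fixed shallow wooden tray, on the upper face of its floor, 8 mm above the table. Tray 200 mm (x) by 220 mm (y) outside, 35 mm high, walls 8 mm; its middle lies 35 mm from this point along -y. A 45 mm high box of screws stands in it beyond that, its near side 70 to 80 mm from this point. Axes square to the walls, z up.
There are look-alikes about, which are no part of the job. Leave any orange look-alike of the bottle_b alone. Leave any purple look-alike of the bottle_a alone.

How it is judged:
By the outcome, as a careful person would: the job done as asked, in the order asked, and still so for the second after the job is handed in, with the robot touching nothing.
It also fails if it takes over 48 s, if anything falls off the work surface, if the arm or the gripper's body presses on something with over 40 N, if the wrist force passes 120 N, or if a joint passes its speed limit or range.

## Working session

There is one attempt and no reset: what is moved stays moved. The work goes in short steps, Python scripts to look and compute and a tool call to move; the robot and the scene stay as the last step left them, time stands still between calls to the robot, and variables do not carry over. Pictures are saved under pics/ and viewed, and the job is handed in when it is done.

Besides the shell and the picture viewer there is one more tool, called after "Call:" as a command line: name --argument value ..., lists and objects as JSON in quotes. servo_tool: Moves the arm, as the interface text tells. Its arguments: {"type":"object","properties":{"rows":{"type":"array","items":{"type":"array"}},"squeeze":{"type":"number"}},"required":["rows"]}

```bash
ls; mkdir -p pics
cat > h.py <<'E'
import numpy as np, cv2
from bench import readout, viewer, order
def grab(n,save=None):
    f=viewer.grab_frame(n)
    if save: cv2.imwrite('pics/'+save,f['color'])
    np.savez('/tmp/'+n+'.npz',**f)
    return f
def world(f,):
    H,W=f['depth'].shape
    fl=H/2/np.tan(np.radians(f['fov_y'])/2)
    K=np.array([[fl,0,f['cx']],[0,fl,f['cy']],[0,0,1]],float)
    uu,vv=np.meshgrid(np.arange(W),np.arange(H))
    p=np.stack([uu,vv],-1).reshape(-1,1,2).astype(float)
    s=cv2.undistortPoints(p,K,np.array([float(f['k1']),0,0,0])).reshape(H,W,2)
    d=f['depth'].astype(float)
    P=np.stack([s[...,0]*d,-s[...,1]*d,-d,np.ones_like(d)],-1)
    w=P@np.linalg.inv(np.array(f['world_to_cam'])).T
    w=w[...,:3]; w[d==0]=np.nan
    return w
E
python3 - <<'E'
from h import *
for n in('top','side'):
    f=grab(n,n+'0.png'); print(n,f['fov_y'],f['k1'],np.linalg.inv(f['world_to_cam']).round(3).tolist())
print(readout.get_obs())
E
```

```text
pics
top 51.995986949257365 -0.01674578719772898 [[0.01, 0.995, -0.103, 0.414], [-1.0, 0.01, -0.005, -0.004], [-0.004, 0.103, 0.995, 1.045], [0.0, 0.0, 0.0, 1.0]]
side 42.2847635819621 -0.12558846994655104 [[0.97, 0.126, -0.207, 0.263], [-0.242, 0.528, -0.814, -1.012], [0.007, 0.84, 0.543, 0.767], [0.0, 0.0, 0.0, 1.0]]
{'t': 0.1, 'joints': array([ 1.13331448e+00,  9.17984330e-02,  1.23181316e+00,  1.78941593e-05,
        1.81984323e+00, -5.66908357e-02]), 'qd': array([-0.001052  , -0.00202672, -0.00441132,  0.00040946,  0.00078692,
        0.00080795]), 'joint_efforts': array([ 1.73680313e-03, -4.60218108e+01, -4.19215679e+01, -2.04753005e-04,
        1.06517470e-02, -4.10838288e-05]), 'tool_pos': array([0.2228652 , 0.55677211, 0.23022814]), 'eef_rot': array([ 1.89245030e-01,  9.81929454e-01, -9.00683371e-04, -2.36133659e-04]), 'ft_force': array([0.67982571, 0.41081699, 0.43558729]), 'moment': array([0.04401071, 0.00485247, 0.02250101]), 'gripper_width': 0.08533806249754558}
```

View pics/top0.png

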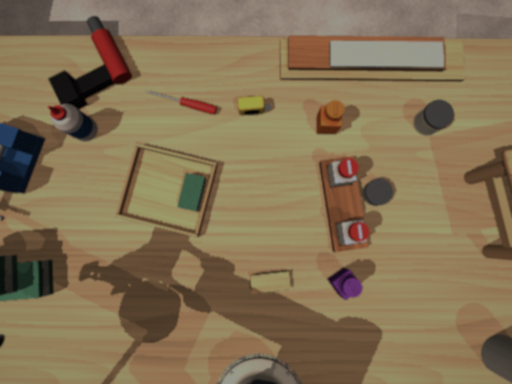

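View pics/side0.png

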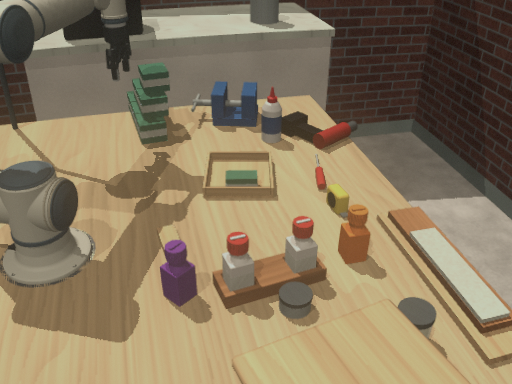

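The top view shows the rack at (345,203). Its two white bottles with red caps are at (347,168) and (358,232). The orange look-alike is at (330,117), the purple one at (347,285), the tray at (170,190) with the green screw box at (192,191), and a dark can at (378,191). Next I measure these.

```bash
cat >> h.py <<'E'
def load(n):
    return dict(np.load('/tmp/'+n+'.npz'))
def caps(f,W=None):
    W=world(f) if W is None else W
    hsv=cv2.cvtColor(f['color'],cv2.COLOR_BGR2HSV)
    m=(((hsv[...,0]<8)|(hsv[...,0]>172))&(hsv[...,1]>150)&(hsv[...,2]>90)).astype(np.uint8)
    n,l,s,c=cv2.connectedComponentsWithStats(m)
    return [(c[i],s[i],l==i) for i in range(1,n) if s[i,4]>40]
E
python3 - <<'E'
from h import *
for n in('top','side'):
    f=load(n);W=world(f)
    print(n)
    for c,s,m in caps(f,W):
        P=W[m]; zt=np.nanpercentile(P[:,2],90)
        t=P[np.abs(P[:,2]-zt)<.006]
        mm=(t.min(0)+t.max(0))/2
        print(c.round(),s[4],'ztop',zt.round(4),'mid',mm.round(4),'mean',t.mean(0).round(4), 'ext',np.ptp(t,0).round(4))
f=load('top');W=world(f)
# height classes
z=W[...,2]
v=np.nan_to_num(z,nan=0)
cv2.imwrite('pics/z0.png',cv2.applyColorMap(np.clip(v/0.16*255,0,255).astype(np.uint8),cv2.COLORMAP_JET))
for nm,(u,vv) in dict(table=(260,200),rackmid=(343,200),purple=(349,284),orange=(334,108),can=(378,191),box=(192,191),floor=(155,185),can2=(437,114),stick=(270,280)).items(): print(nm,W[vv,u].round(4))
# rack
def rect(lo,hi,u0,u1,v0,v1):
    m=np.zeros(z.shape,bool);m[v0:v1,u0:u1]=True
    m&=(z>lo)&(z<hi)
    P=W[m][:,:2]; r=cv2.minAreaRect((P*1000).astype(np.float32)); print(len(P),r,np.round(cv2.boxPoints(r)).tolist())
rect(.029,.041,310,372,145,260)
rect(.028,.041,110,230,135,245)
rect(.04,.055,170,215,165,220)
E
python3 -c "
import cv2
a=cv2.imread('pics/top0.png')
cv2.imwrite('pics/crop0.png',cv2.resize(a[90:310,290:400],None,fx=2.7,fy=2.7,interpolation=cv2.INTER_CUBIC))
a=cv2.imread('pics/side0.png')
cv2.imwrite('pics/crop1.png',cv2.resize(a[190:330,150:390],None,fx=3.2,fy=3.2,interpolation=cv2.INTER_CUBIC))
"
```

```text
top
[107.  53.] 740 ztop 0.0544 mid [0.8959 0.4081 0.0535] mean [0.8961 0.4073 0.0521] ext [0.132  0.0897 0.0103]
[198. 105.] 298 ztop 0.0265 mid [0.7619 0.1688 0.0248] mean [0.7625 0.1673 0.0242] ext [0.0405 0.0977 0.0086]
[ 58. 113.] 93 ztop 0.159 mid [0.7001 0.4773 0.1586] mean [0.6972 0.4739 0.1562] ext [0.0323 0.0293 0.0111]
[348. 167.] 221 ztop 0.1486 mid [ 0.5749 -0.2047  0.1464] mean [ 0.5741 -0.2045  0.1468] ext [0.0406 0.0437 0.0073]
[354. 232.] 115 ztop 0.1492 mid [ 0.4274 -0.215   0.1474] mean [ 0.4276 -0.2151  0.1472] ext [0.0386 0.0188 0.0084]
[365. 231.] 94 ztop 0.1493 mid [ 0.4298 -0.2391  0.1471] mean [ 0.4298 -0.2399  0.1473] ext [0.034  0.0201 0.0073]
side
[272.  97.] 72 ztop 0.1737 mid [0.6993 0.4751 0.173 ] mean [0.7003 0.4754 0.1726] ext [0.0087 0.0108 0.0093]
[335. 131.] 348 ztop 0.0524 mid [0.8989 0.4038 0.0512] mean [0.8986 0.4027 0.0507] ext [0.1299 0.0881 0.0096]
[320. 176.] 129 ztop 0.0243 mid [0.7632 0.1682 0.0223] mean [0.7629 0.1639 0.0219] ext [0.0421 0.0968 0.0076]
[302. 223.] 142 ztop 0.147 mid [ 0.5761 -0.205   0.1451] mean [ 0.5743 -0.209   0.1455]
[... 254 characters left out ...]
ange [ 0.7179 -0.1734  0.1411]
can [ 0.533  -0.3027  0.042 ]
box [0.527  0.1725 0.0546]
floor [0.5477 0.2805 0.0061]
can2 [ 0.725  -0.444   0.0822]
stick [ 0.3033 -0.0277  0.0211]
1857 ((504.54339599609375, -232.8397216796875), (238.18812561035156, 120.50160217285156), 8.753992080688477) [[378.0, -191.0], [396.0, -311.0], [631.0, -274.0], [613.0, -155.0]]
1068 ((534.104736328125, 244.57540893554688), (222.12596130371094, 197.96253967285156), 76.50536346435547) [[412.0, 160.0], [604.0, 113.0], [656.0, 329.0], [464.0, 376.0]]
647 ((525.0970458984375, 176.26724243164062), (50.325233459472656, 89.97736358642578), 77.89476013183594) [[476.0, 161.0], [564.0, 142.0], [574.0, 191.0], [486.0, 210.0]]
```

View pics/crop0.png

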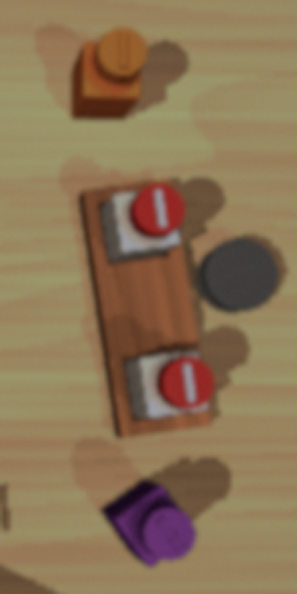

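View pics/crop1.png

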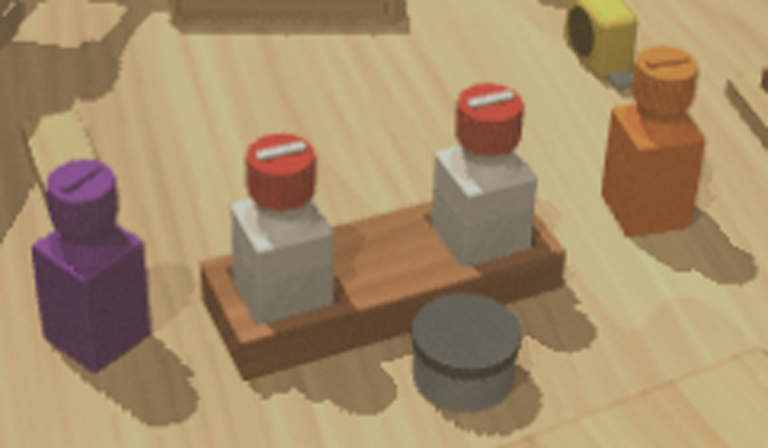

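View pics/z0.png

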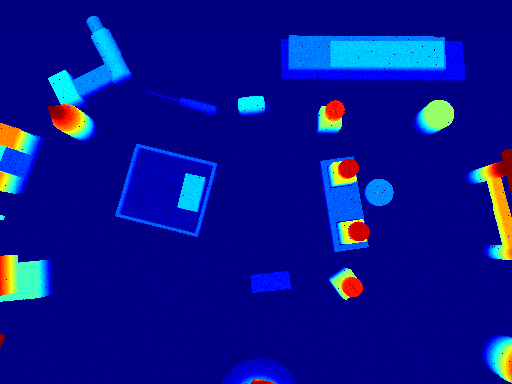

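Measurements check out:

| Item | Position (m) | Check |
|---|---|---|
| Far cap | (0.575, −0.205) | tops at z 0.147, as expected |
| Near cap | (0.4285, −0.2275) | 148 mm from the far cap, against 150 given |
| Rack long axis | about 8.7° | – |
| Tray yaw | −13.5° | – |
| tray_free | about (0.542, 0.279) | box 78 mm away, within 70–80 |

The candidates are white/red far (348,167), white/red near (358,232), orange (330,117) and purple (347,285). The crop confirms that the two white ones in the rack are meant. I'll try the far one first.

Call:
servo_tool --rows '[[[14.7,-31.8,0],-3,85],[[14.7,-31.8,0],-3,85],[[14.7,-31.8,0],-3,85],[[14.7,-31.8,0],-3,85],[[14.7,-31.8,0],-3,85],[[14.7,-31.8,0],-3,85],[[14.7,-31.8,0],-3,85],[[14.7,-31.8,0],-3,85]]' --squeeze 30

```text
t: 0.77
tool_pos: [0.3408, 0.301, 0.2308]
eef_rot: [0.39, 0.921, -0.0, -0.0]
ft_force: [1.6, -0.3, -0.5]
gripper_width: 0.0849
```

Call:
servo_tool --rows '[[[14.7,-31.8,0],-3,85],[[14.7,-31.8,0],-3,85],[[14.7,-31.8,0],-3,85],[[14.7,-31.8,0],-3,85],[[14.7,-31.8,0],-3,85],[[14.7,-31.8,0],-3,85],[[14.7,-31.8,0],-3,85],[[14.7,-31.8,0],-3,85]]'

```text
t: 1.43
tool_pos: [0.4584, 0.0465, 0.231]
eef_rot: [0.573, 0.819, -0.0, -0.0]
ft_force: [0.3, -0.3, -0.7]
gripper_width: 0.0848
```

Call:
servo_tool --rows '[[[14.7,-31.8,0],-3,85],[[14.7,-31.8,0],-3,85],[[14.7,-31.8,0],-3,85],[[14.7,-31.8,0],-3,85],[[14.7,-31.8,0],-3,85],[[14.7,-31.8,0],-3,85],[[14.7,-31.8,0],-3,85],[[14.7,-31.8,0],-3,85]]'

```text
t: 2.1
tool_pos: [0.5761, -0.2079, 0.2306]
eef_rot: [0.731, 0.682, -0.0, -0.0]
ft_force: [0.6, 1.0, 0.7]
gripper_width: 0.085
```

Call:
servo_tool --rows '[[[0,0,0],0,85],[[0,0,0],0,85]]'

```text
t: 2.27
tool_pos: [0.5757, -0.2077, 0.229]
eef_rot: [0.731, 0.682, -0.001, -0.002]
ft_force: [-0.4, 0.9, -1.1]
gripper_width: 0.0847
```

Call:
servo_tool --rows '[[[-0.5,2.7,-18],0,85],[[0,0,-20],0,85],[[0,0,-20],0,85],[[0,0,-20],0,85],[[0,0,-15],0,85],[[0,0,-13],0,85],[[0,0,-8],0,85],[[0,0,-4],0,85]]'

```text
t: 2.93
tool_pos: [0.5748, -0.2026, 0.1122]
eef_rot: [0.73, 0.683, -0.0, -0.001]
ft_force: [-0.4, 0.3, -0.2]
gripper_width: 0.0849
```

Run:
```python
from h import *
f=grab('side','s1.png'); g=grab('top','t1.png')
o=readout.get_obs(); print(o['t'],o['tool_pos'],o['ft_force'],o['moment'],o['joints'])
a=cv2.resize(f['color'][170:320,200:380],None,fx=3,fy=3); b=cv2.resize(g['color'][100:250,290:410],None,fx=3,fy=3)
cv2.imwrite('pics/c1.png',np.hstack([a[:450,:440],b[:450]]))
```

```text
3.0333 [ 0.5751718  -0.2030896   0.11312154] [-0.62596424  0.28578273  0.81946922] [-0.02851633  0.00450293  0.0173612 ] [-3.95228425e-01  1.26571451e-01  1.40157274e+00  5.56256107e-05
  1.61384215e+00 -3.29061184e-01]
```

View pics/c1.png

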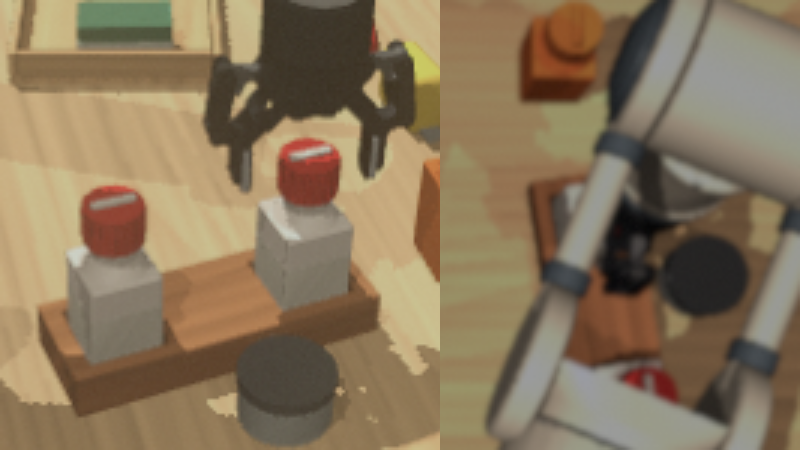

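The fingers straddle the far bottle's cap (side crop, about (305,170)). Closing now.

Call:
servo_tool --rows '[[[0,-1.5,0],0,42],[[0,0,0],0,42],[[0,0,0],0,42],[[0,0,0],0,40],[[0,0,0],0,40],[[0,0,0],0,40]]' --squeeze 30

```text
t: 3.53
tool_pos: [0.5759, -0.2052, 0.1144]
eef_rot: [0.73, 0.683, 0.0, 0.001]
ft_force: [0.9, -1.0, 3.7]
gripper_width: 0.0429
```

Run:
```python
from h import *
f=grab('side','s2.png')
o=readout.get_obs(); print(o['t'],o['tool_pos'],o['gripper_width'],o['ft_force'],o['moment'],o['joints'])
a=cv2.resize(f['color'][190:320,200:380],None,fx=4,fy=4)
cv2.imwrite('pics/c2.png',a)
```

```text
3.5833 [ 0.57592546 -0.20522608  0.11439899] 0.04334434191974352 [1.54851017 0.45690961 4.37211381] [-0.03566435 -0.19520277 -0.00795627] [-3.97981155e-01  1.27536956e-01  1.39825545e+00  5.24952387e-05
  1.61355274e+00 -3.31314518e-01]
```

View pics/c2.png

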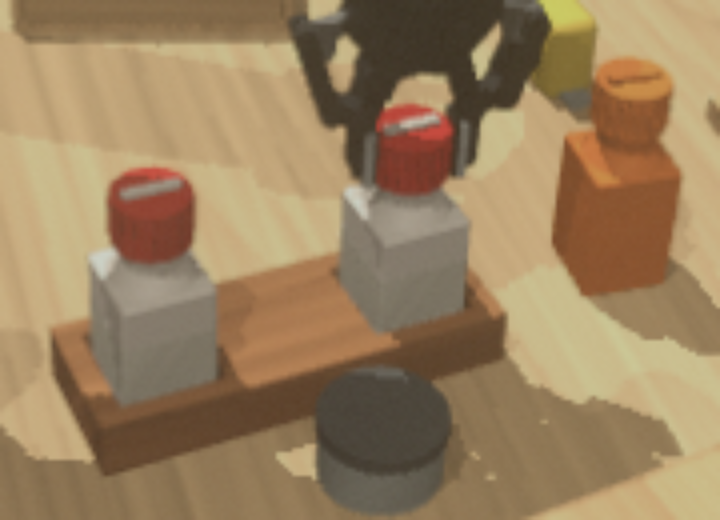

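Cap gripped, opening 43.3 mm. First part of the anticlockwise twist.

Call:
servo_tool --rows '[[[0,0,0],3,40],[[0,0,0],3,40],[[0,0,0],3,40],[[0,0,0],3,40],[[0,0,0],3,40],[[0,0,0],3,40],[[0,0,0],3,40],[[0,0,0],3,40]]'

```text
t: 4.25
tool_pos: [0.5763, -0.2052, 0.1145]
eef_rot: [0.571, 0.821, 0.0, 0.002]
ft_force: [2.7, -1.3, 4.3]
gripper_width: 0.0434
```

Run:
```python
from h import *
f=grab('side','s3.png')
o=readout.get_obs(); print(o['t'],o['tool_pos'],o['gripper_width'],o['ft_force'],o['moment'],o['joints'])
a=cv2.resize(f['color'][190:320,200:380],None,fx=4,fy=4)
cv2.imwrite('pics/c3.png',a)
```

```text
4.3 [ 0.57624456 -0.20517238  0.11445353] 0.04308572801814123 [ 2.80988239 -0.79413174  4.75702836] [-0.07522515 -0.46291311  0.02694335] [-3.97842249e-01  1.27565090e-01  1.39812920e+00  3.12013007e-04
  1.61288576e+00 -7.55738275e-01]
```

View pics/c3.png

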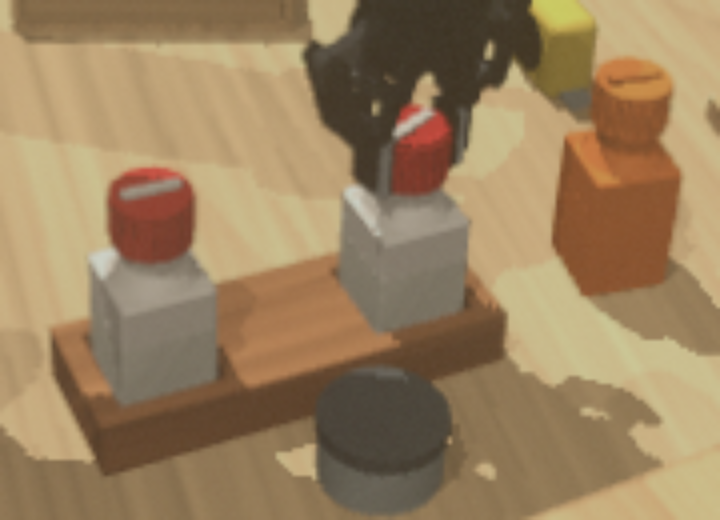

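The rib turned with the fingers, the moment is only about 0.03 N m, and the body stayed put. This is the loose cap. I'll finish the eighth turn with a small margin.

Call:
servo_tool --rows '[[[0,0,0],4,40],[[0,0,0],4,40],[[0,0,0],4,40],[[0,0,0],4,40],[[0,0,0],4,40],[[0,0,0],4,40],[[0,0,0],2,40],[[0,0,0],0,40]]'

```text
t: 4.97
tool_pos: [0.5765, -0.2049, 0.1146]
eef_rot: [0.373, 0.928, 0.0, 0.002]
ft_force: [3.7, 1.1, 5.0]
gripper_width: 0.0431
```

Run:
```python
from h import *
f=grab('side','s4.png')
o=readout.get_obs(); print(o['t'],o['tool_pos'],o['gripper_width'],o['ft_force'],o['moment'],o['joints'])
a=cv2.resize(f['color'][190:320,200:380],None,fx=4,fy=4)
cv2.imwrite('pics/c4.png',a)
# rib angles in world: white px on top of caps
for n in('side','s2','s4'):
    pass
W=world(f)
p0=np.load('/tmp/side.npz')
for nm,img in(('before',cv2.imread('pics/s2.png')),('now',f['color'])):
    hsv=cv2.cvtColor(img,cv2.COLOR_BGR2HSV)
    m=(hsv[...,1]<75)&(hsv[...,2]>140); m[:214]=False; m[228:]=False; m[:,:290]=False; m[:,318:]=False
    # ray-intersect z=0.148
    H,Wd=m.shape; fl=H/2/np.tan(np.radians(f['fov_y'])/2)
    K=np.array([[fl,0,f['cx']],[0,fl,f['cy']],[0,0,1]],float)
    v,u=np.nonzero(m)
    s=cv2.undistortPoints(np.stack([u,v],-1).reshape(-1,1,2).astype(float),K,np.array([float(f['k1']),0,0,0.])).reshape(-1,2)
    T=np.linalg.inv(f['world_to_cam']); d=np.c_[s[:,0],-s[:,1],-np.ones(len(s))]@T[:3,:3].T
    k=(.149-T[2,3])/d[:,2]; P=T[:3,3]+d*k[:,None]
    q=P[:,:2]-P[:,:2].mean(0); U,S,Vt=np.linalg.svd(q); print(nm,len(u),P.mean(0).round(4),np.degrees(np.arctan2(Vt[0,1],Vt[0,0])).round(1),S.round(3))
```

```text
5.0167 [ 0.57644243 -0.20492861  0.11459581] 0.04320729567764905 [3.929411   0.9652288  5.38100285] [ 0.1064381  -0.73825083 -0.03566785] [-3.97659346e-01  1.27454437e-01  1.39799701e+00  8.69201959e-04
  1.61278292e+00 -1.20245598e+00]
before 20 [ 0.5807 -0.2045  0.149 ] -175.1 [0.028 0.009]Traceback (most recent call last):
  File "<stdin>", line 18, in <module>
cv2.error: OpenCV(4.12.0) /io/opencv/modules/calib3d/src/undistort.dispatch.cpp:347: error: (-215:Assertion failed) CV_IS_MAT(_src) && CV_IS_MAT(_dst) && (_src->rows == 1 || _src->cols == 1) && (_dst->rows == 1 || _dst->cols == 1) && _src->cols + _src->rows - 1 == _dst->rows + _dst->cols - 1 && (CV_MAT_TYPE(_src->type) == CV_32FC2 || CV_MAT_TYPE(_src->type) == CV_64FC2) && (CV_MAT_TYPE(_dst->type) == CV_32FC2 || CV_MAT_TYPE(_dst->type) == CV_64FC2) in function 'cvUndistortPointsInternal'
```

View pics/c4.png

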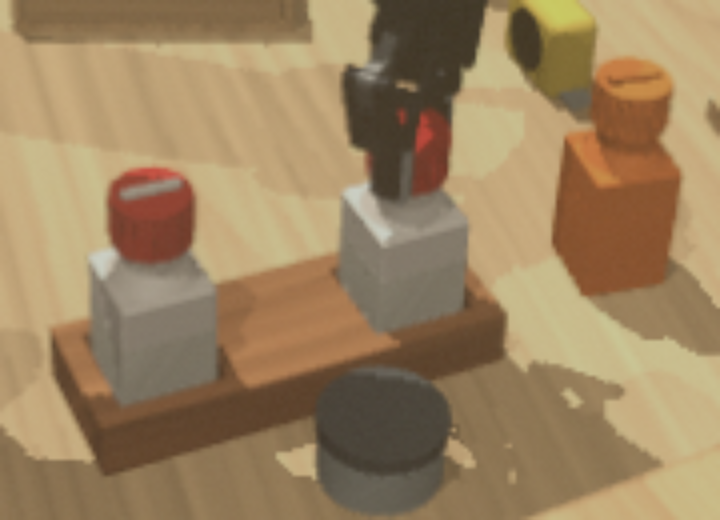

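The cap is still following. My rib estimate before the twist put the start slightly below zero, so I add a few degrees to make the full eighth certain. Then I raise the grip force and lift straight up.

Call:
servo_tool --rows '[[[0,0,0],3,40],[[0,0,0],2,40],[[0,0,0],0,40],[[0,0,0],0,38],[[0,0,0],0,38]]' --squeeze 50

```text
t: 5.43
tool_pos: [0.5765, -0.2049, 0.1147]
eef_rot: [0.333, 0.943, 0.0, 0.002]
ft_force: [3.3, 1.4, 5.9]
gripper_width: 0.0429
```

Call:
servo_tool --rows '[[[0,0,3],0,38],[[0,0,5],0,38],[[0,0,7],0,38],[[0,0,8],0,38],[[0,0,10],0,38],[[0,0,10],0,38],[[0,0,10],0,38],[[0,0,5],0,38]]'

```text
t: 6.1
tool_pos: [0.5757, -0.2053, 0.174]
eef_rot: [0.332, 0.943, -0.0, 0.001]
ft_force: [0.2, 0.1, -3.1]
gripper_width: 0.0431
```

Run:
```python
from h import *
f=grab('side','s5.png')
o=readout.get_obs(); print(o['t'],o['tool_pos'],o['gripper_width'],o['ft_force'],o['moment'],o['joints'])
a=cv2.resize(f['color'][150:320,200:380],None,fx=3.5,fy=3.5)
cv2.imwrite('pics/c5.png',a)
```

```text
6.15 [ 0.57597474 -0.20535529  0.17456629] 0.042619309568594055 [-0.83987858 -0.32489434 -2.25611383] [-0.03030453 -0.04202289  0.02535332] [-3.98022697e-01  1.14409457e-01  1.30594491e+00 -1.68477745e-04
  1.71743827e+00 -1.29123249e+00]
```

View pics/c5.png

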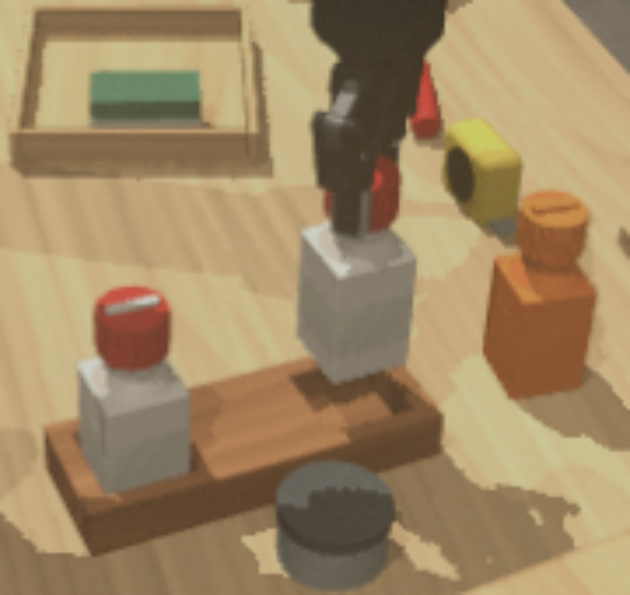

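The bottle is out of its pocket and hangs upright; the near bottle is still standing. Carrying it to the tray.

Call:
servo_tool --rows '[[[0,0,12],0,38],[[0,5,15],0,38],[[0,12,13],0,38],[[-1,18,5],0,38],[[-2,22,0],0,38],[[-2,24,0],0,38],[[-2,24,0],0,38],[[-2,24,0],0,38]]'

```text
t: 6.82
tool_pos: [0.566, -0.0742, 0.2171]
eef_rot: [0.332, 0.943, 0.0, 0.0]
ft_force: [0.1, -0.4, -3.4]
gripper_width: 0.0427
```

Call:
servo_tool --rows '[[[-2,26,0],0,38],[[-2,26,0],0,38],[[-2,26,0],0,38],[[-2,26,0],0,38],[[-2,26,0],0,38],[[-2,26,0],0,38],[[-2,26,0],0,38],[[-2,26,0],0,38]]'

```text
t: 7.48
tool_pos: [0.5496, 0.134, 0.2171]
eef_rot: [0.332, 0.943, 0.0, 0.0]
ft_force: [0.4, -0.2, -2.6]
gripper_width: 0.0426
```

Call:
servo_tool --rows '[[[-2,26,0],0,38],[[-2,26,0],0,38],[[-2,24,0],0,38],[[-2,22,0],0,38],[[-1,20,0],0,38],[[0,16,0],0,38],[[0,10,0],0,38],[[0,3,0],0,38]]'

```text
t: 8.15
tool_pos: [0.5409, 0.2807, 0.2163]
eef_rot: [0.331, 0.943, 0.0, -0.0]
ft_force: [-0.4, -0.1, -3.1]
gripper_width: 0.0426
```

Call:
servo_tool --rows '[[[0,0,0],0,38],[[0,0,0],0,38]]'

```text
t: 8.32
tool_pos: [0.5415, 0.2784, 0.2163]
eef_rot: [0.333, 0.943, -0.0, 0.0]
ft_force: [0.4, 0.0, -3.2]
gripper_width: 0.0426
```

Run:
```python
from h import *
f=grab('side','s6.png')
o=readout.get_obs(); print(o['t'],o['tool_pos'],o['gripper_width'],o['ft_force'],o['moment'],o['joints'])
W=world(f); z=W[...,2]
m=(W[...,0]>.44)&(W[...,0]<.64)&(W[...,1]>.2)&(W[...,1]<.36)&(z>.09)&(z<.18)
hsv=cv2.cvtColor(f['color'],cv2.COLOR_BGR2HSV); m&=(hsv[...,2]>110)
P=W[m]; print(len(P),P.min(0),P.max(0),P.mean(0))
a=cv2.resize(f['color'][40:240,150:340],None,fx=3,fy=3)
cv2.imwrite('pics/c6.png',a)
```

```text
8.3667 [0.54155811 0.27807154 0.216374  ] 0.043039781450711814 [-0.39216121 -0.09698002 -3.14124154] [-0.06105006  0.00811713 -0.00229124] [ 4.18788932e-01  1.12499755e-01  1.23421175e+00 -5.59297848e-04
  1.79506051e+00 -4.73548721e-01]
434 [0.50818144 0.2433959  0.1094957 ] [0.5675306  0.30116559 0.17981079] [0.53771497 0.25549542 0.14482299]
```

View pics/c6.png

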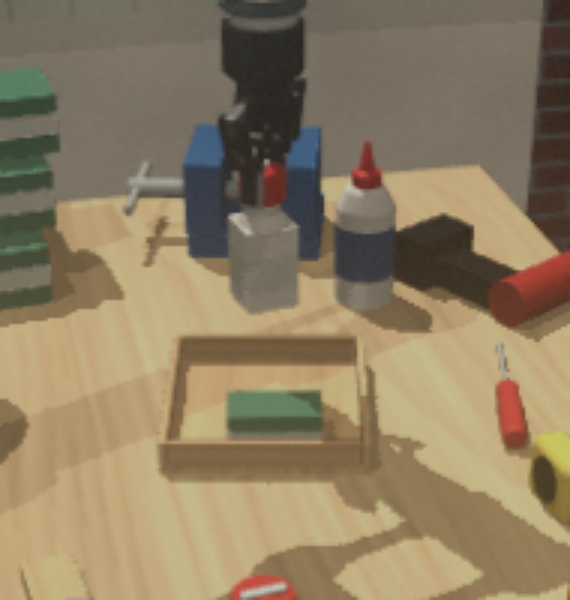

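The bottle hangs upright over the empty part. I lower it most of the way, then in small steps while watching the force.

Call:
servo_tool --rows '[[[0,0,-8],0,38],[[0,0,-15],0,38],[[0,0,-17],0,38],[[0,0,-17],0,38],[[0,0,-15],0,38],[[0,0,-10],0,38],[[0,0,-7],0,38],[[0,0,-4],0,38]]'

```text
t: 9.03
tool_pos: [0.5411, 0.2784, 0.1221]
eef_rot: [0.333, 0.943, -0.0, -0.0]
ft_force: [0.4, -0.0, -4.0]
gripper_width: 0.0427
```

Call:
servo_tool --rows '[[[0,0,-2],0,38],[[0,0,-1],0,38],[[0,0,-1],0,38],[[0,0,-1],0,38],[[0,0,0],0,38]]'

```text
t: 9.45
tool_pos: [0.5415, 0.2792, 0.1188]
eef_rot: [0.332, 0.943, 0.0, 0.0]
ft_force: [0.7, -0.8, -3.4]
gripper_width: 0.0425
```

Call:
servo_tool --rows '[[[0,0,-1],0,38],[[0,0,-1],0,38],[[0,0,-1],0,38],[[0,0,0],0,38]]'

```text
t: 9.78
tool_pos: [0.5412, 0.279, 0.1149]
eef_rot: [0.332, 0.943, -0.0, -0.0]
ft_force: [-0.2, 0.1, -3.3]
gripper_width: 0.0428
```

Call:
servo_tool --rows '[[[0,0,-1],0,38],[[0,0,-1],0,38],[[0,0,0],0,38]]'

```text
t: 10.03
tool_pos: [0.5412, 0.279, 0.113]
eef_rot: [0.332, 0.943, -0.0, -0.0]
ft_force: [0.8, -0.6, -3.1]
gripper_width: 0.0432
```

Call:
servo_tool --rows '[[[0,0,-0.5],0,38],[[0,0,-0.5],0,38],[[0,0,0],0,38]]'

```text
t: 10.28
tool_pos: [0.5414, 0.2791, 0.1126]
eef_rot: [0.332, 0.943, 0.0, 0.0]
ft_force: [0.1, -0.3, -2.2]
gripper_width: 0.0427
```

Call:
servo_tool --rows '[[[0,0,-0.5],0,38],[[0,0,-0.5],0,38],[[0,0,0],0,38]]'

```text
t: 10.53
tool_pos: [0.5416, 0.2793, 0.1125]
eef_rot: [0.332, 0.943, 0.001, 0.001]
ft_force: [-0.9, 0.4, 2.9]
gripper_width: 0.0426
```

The force has gone from −3 N to +2.9 N, so the bottle stands on the floor. Releasing.

Call:
servo_tool --rows '[[[0,0,0],0,46],[[0,0,0],0,50],[[0,0,0],0,60],[[0,0,0],0,75],[[0,0,0],0,85],[[0,0,0],0,85]]' --squeeze 20

```text
t: 11.03
tool_pos: [0.5413, 0.279, 0.1112]
eef_rot: [0.332, 0.943, -0.0, -0.0]
ft_force: [0.4, 0.7, -0.6]
gripper_width: 0.0851
```

Run:
```python
from h import *
f=grab('side','s7.png')
o=readout.get_obs(); print(o['t'],o['tool_pos'],o['gripper_width'],o['ft_force'],o['moment'])
a=cv2.resize(f['color'][60:220,170:330],None,fx=3.7,fy=3.7)
cv2.imwrite('pics/c7.png',a)
```

```text
11.0833 [0.54130698 0.27902013 0.11119243] 0.08508801440533502 [-0.71163113  0.48857849 -0.15938797] [-0.01654204  0.00654943  0.00902747]
```

View pics/c7.png

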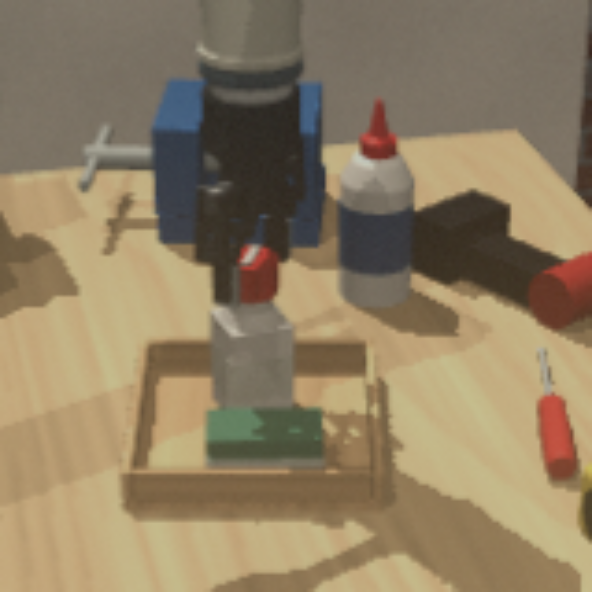

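The fingers are open and the bottle stands upright in the tray behind the green box. Retreating straight up, then back out of the view.

Call:
servo_tool --rows '[[[0,0,5],0,85],[[0,0,12],0,85],[[0,0,20],0,85],[[0,0,25],0,85],[[0,0,25],0,85],[[0,0,25],0,85],[[0,0,15],0,85],[[0,0,0],0,85]]'

```text
t: 11.75
tool_pos: [0.5425, 0.2796, 0.2449]
eef_rot: [0.332, 0.943, 0.003, 0.003]
ft_force: [0.0, 0.1, -0.1]
gripper_width: 0.0853
```

Call:
servo_tool --rows '[[[-15,10,0],0,85],[[-25,20,0],0,85],[[-30,25,0],0,85],[[-30,25,0],0,85],[[-30,25,0],0,85],[[-30,25,0],0,85],[[-30,25,0],0,85],[[-20,20,0],0,85]]'

```text
t: 12.42
tool_pos: [0.3284, 0.4553, 0.2379]
eef_rot: [0.332, 0.943, -0.0, -0.001]
ft_force: [-0.1, -0.5, 0.1]
gripper_width: 0.0849
```

Call:
servo_tool --rows '[[[-30,25,0],0,85],[[-30,25,0],0,85],[[-30,25,0],0,85],[[-20,20,0],0,85],[[0,10,0],0,85],[[0,0,0],0,85],[[0,0,0],0,85]]'

```text
t: 13.0
tool_pos: [0.221, 0.5589, 0.2372]
eef_rot: [0.332, 0.943, -0.001, 0.0]
ft_force: [-0.2, 0.1, 0.9]
gripper_width: 0.0852
```

Run:
```python
from h import *
f=grab('side','s8.png'); g=grab('top','t8.png')
o=readout.get_obs(); print(o['t'],o['tool_pos'],o['ft_force'])
for n,x in(('side',f),('top',g)):
    W=world(x)
    for c,s,m in caps(x,W):
        P=W[m]; P=P[~np.isnan(P[:,2])]; zt=np.percentile(P[:,2],90); t=P[np.abs(P[:,2]-zt)<.006]
        print(n,c.round(),s[4],zt.round(4),((t.min(0)+t.max(0))/2).round(4))
a=cv2.resize(g['color'][130:260,110:400],None,fx=2.7,fy=2.7,interpolation=cv2.INTER_CUBIC)
b=cv2.resize(g['color'][135:245,110:230],None,fx=5,fy=5,interpolation=cv2.INTER_CUBIC)
cv2.imwrite('pics/c8.png',a);cv2.imwrite('pics/c8b.png',b)
```

```text
13.1 [0.22189979 0.55831671 0.23792425] [-0.51779548 -1.77548822 -0.09156299]
side [272.  97.] 74 0.1714 [0.7005 0.4767 0.1715]
side [335. 131.] 345 0.0527 [0.8971 0.4066 0.0522]
side [237. 134.] 154 0.1444 [0.5387 0.2772 0.1426]
side [320. 176.] 127 0.0247 [0.7645 0.1679 0.0231]
side [237. 243.] 250 0.1471 [ 0.4276 -0.2276  0.1452]
top [107.  53.] 745 0.0546 [0.8938 0.4079 0.0535]
top [198. 105.] 296 0.0266 [0.7618 0.1689 0.0252]
top [ 58. 113.] 93 0.1594 [0.7003 0.4772 0.1586]
top [139. 181.] 203 0.1468 [0.5388 0.28   0.1448]
top [354. 232.] 115 0.1493 [ 0.4274 -0.215   0.1471]
top [365. 231.] 93 0.1489 [ 0.4298 -0.2391  0.1472]
```

View pics/c8b.png

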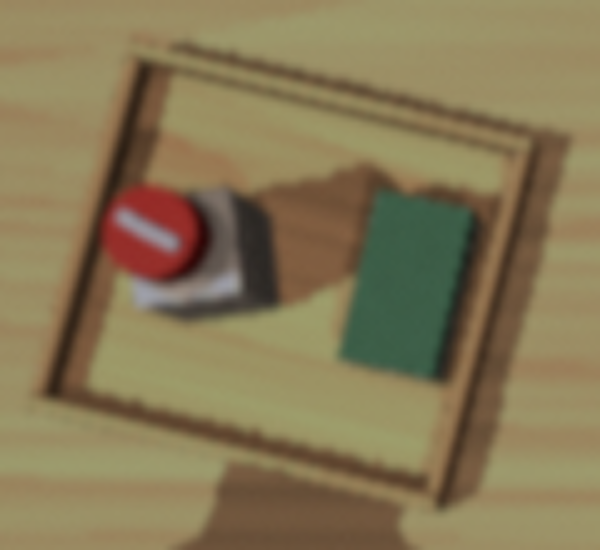

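View pics/s8.png

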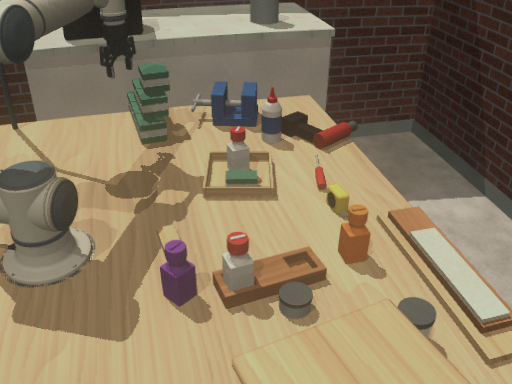

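Final views: the bottle stands upright in the tray at (139,181) in the top view. Its cap is at about (0.539, 0.279), within a few mm of tray_free, and its top is about 2 mm lower than in the rack, as the tray floor requires. The rib lies about 52° off the body's side. The tight bottle still stands in its pocket, and the look-alikes are unmoved. Handing in.

```bash
python3 -c "
from bench import order
print(order.sign_off())"
```

```text
the job is handed in; nothing more can be done
None
```

I found the loose cap on the first try and stood that bottle in the tray. The job was handed in at about 13 s of the 48 s.

**Twisting:** I gripped the far bottle's cap and turned it anticlockwise by 55° of tool turn. The cap and its rib followed with only about 0.03 N m, and the body stayed still in its pocket. I went a little past the eighth turn on purpose, because the cap may have started slightly below zero. I did not screw it back. I never touched the other bottle, so it counts as tight only because just one of the two is loose.

**Placing:** I lifted the bottle by its cap and lowered it in small steps. At contact the wrist force went from −3 N to +3 N. Then I released it and moved the arm clear.

**Last checks:**
- **Position:** the cap measured (0.539, 0.279), within about 4 mm of where I measured tray_free.
- **Height:** its top is about 2 mm lower than it was in the rack, which matches the lower tray floor.
- **Cap turn:** the rib is about 52° from the body's side, read by eye from a blurry top-view crop. An earlier script to measure the rib after the twist failed because the fingers hid it.
- **Rest of the scene:** the other bottle is still in its pocket at its original position. The orange and purple look-alikes look unmoved in the final side view.

No check disagreed with the others.

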